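# Refit the dust filter cover and snap its four tabs

### The job

The paper filter of the bench dust filter unit has just been cleaned: put the black louvred cover back into the recess on top of the unit, then press down each of its four white snap tabs around the rim until every one has clicked in and stays down by itself. Leave the other things on the bench where they are.

Things in the scene. Friction and masses are not known exactly. Their poses are not given: they have to be found in the camera images.
- filter_unit: Grey dust filter unit, fixed, 200 mm (its x) by 240 mm (its y), rim 134 mm above the bench; dark motor cover 102 mm high at its +x end. Origin: centre of the underside, z up. The recess in its top is 143 (x) by 183 mm (y) at the bottom, widening to 153 by 193 at the rim, 12 mm deep: a ledge round a pleated filter; mid-side notches with steel spring lips catch the tabs' legs.
- seat (a point): Centre of the recess in the filter unit, level with the ledge the cover rests on (122 mm above the bench). When the cover is home its origin lies here, its x axis along or against the unit's x axis.
- cover: Loose black louvred cover, a plate 140 mm (its x) by 180 mm (its y) by 8 mm, about 0.23 kg, right way up on the bench. Origin: centre of its underside, z up. Fits the recess either way round with 1.5 mm play per side; its top then lies 4 mm below the rim. Its bridge handle is a bar 50 mm long (along x), 14 mm thick (along y), 28 to 44 mm above the underside.
- grip (a point): Middle of the bar of the cover's handle, 34 mm above the cover's underside: pinch the bar here from above, fingers closing along the cover's y.
- tab_front (a joint): Angle of the white snap tab at the cover's -x side: 40 mm long, 30 mm wide, sprung, hinged at its inner end. 0 = pressed flush; free it stands up at about 0.54 rad, its outer end 20 mm higher. With the cover home a press of 6 to 8 N snaps it past the spring lips; it then stays below 0.1 rad when let go. Not snapped in, it springs back up.
- tab_left (a joint): Angle of the white snap tab at the cover's +y side: 40 mm long, 30 mm wide, sprung, hinged at its inner end. 0 = pressed flush; free it stands up at about 0.54 rad, its outer end 20 mm higher. With the cover home a press of 6 to 8 N snaps it past the spring lips; it then stays below 0.1 rad when let go. Not snapped in, it springs back up.
- tab_rear (a joint): Angle of the white snap tab at the cover's +x side: 40 mm long, 30 mm wide, sprung, hinged at its inner end. 0 = pressed flush; free it stands up at about 0.54 rad, its outer end 20 mm higher. With the cover home a press of 6 to 8 N snaps it past the spring lips; it then stays below 0.1 rad when let go. Not snapped in, it springs back up.
- tab_right (a joint): Angle of the white snap tab at the cover's -y side: 40 mm long, 30 mm wide, sprung, hinged at its inner end. 0 = pressed flush; free it stands up at about 0.54 rad, its outer end 20 mm higher. With the cover home a press of 6 to 8 N snaps it past the spring lips; it then stays below 0.1 rad when let go. Not snapped in, it springs back up.
- pad_front (a point): Middle of the raised thumb pad (22 mm radially by 26 mm) on top of the tab at the cover's -x side, 30 mm out from the hinge. Pressed flush it lies 56 mm from the cover's centre (a good spot to press straight down) and 11 mm above the cover's underside; when up, 7 mm nearer the centre and about 25 mm above the underside.
- pad_left (a point): Middle of the raised thumb pad (22 mm radially by 26 mm) on top of the tab at the cover's +y side, 30 mm out from the hinge. Pressed flush it lies 76 mm from the cover's centre (a good spot to press straight down) and 11 mm above the cover's underside; when up, 7 mm nearer the centre and about 25 mm above the underside.
- pad_rear (a point): Middle of the raised thumb pad (22 mm radially by 26 mm) on top of the tab at the cover's +x side, 30 mm out from the hinge. Pressed flush it lies 56 mm from the cover's centre (a good spot to press straight down) and 11 mm above the cover's underside; when up, 7 mm nearer the centre and about 25 mm above the underside.
- pad_right (a point): Middle of the raised thumb pad (22 mm radially by 26 mm) on top of the tab at the cover's -y side, 30 mm out from the hinge. Pressed flush it lies 76 mm from the cover's centre (a good spot to press straight down) and 11 mm above the cover's underside; when up, 7 mm nearer the centre and about 25 mm above the underside.
- sanding_block: Cork sanding block 60 x 100 x 28 mm on the filter unit's motor cover; bystander. Origin at its underside.
- dust_brush: Wooden bench brush about 250 mm long, between the unit and the cover; bystander. Origin at its underside.
- try_square: Try square, wooden stock 120 mm and steel blade 170 mm, on the left; bystander. Origin at its underside.
- glue_bottle: White bottle 64 mm across, 190 mm tall, on the left; bystander. Origin at its underside.
- bar_clamp: Steel bar clamp 300 mm long lying on the right; bystander. Origin at its underside.
- pencil_tin: Tin 72 mm across, 100 mm tall with pencils, on the right; bystander. Origin at its underside.
There are look-alikes about, which are no part of the job. What is meant by the cover is not blue, and is the smaller of those in its own colour.

How it is judged:
On the way:
1. the cover lies in its recess on the filter unit (distance between cover and seat below 0.006 m and angle between cover's own z axis and vertical below 0.05 rad and angle between the x axis of cover and the x axis of filter_unit, either way round below 0.06 rad), for 0.2 s.
At the end, for the whole second after the job is handed in: The cover lies at rest in the recess (origin within 6 mm of the seat point, tilted less than 0.05 rad, its x axis within 0.06 rad of the unit's, either way round), and all four tabs stay down by themselves (each below 0.1 rad) (all of step 1 and value of joint each of tab_front, tab_left, tab_rear, tab_right below 0.1 rad and linear speed of cover below 0.02 m/s); the robot touches nothing.
It fails at once if another thing on the bench is moved more than 40 mm (distance of any of sanding_block, dust_brush, try_square, glue_bottle, bar_clamp, pencil_tin from where it was at the start of the episode above 0.04 m).
It also fails if it takes over 51 s, if anything falls off the work surface, if the arm or the gripper's body presses on something with over 40 N, if the wrist force passes 120 N, or if a joint passes its speed limit or range.

### The arm

A 6-joint arm with a two-finger parallel gripper is mounted at the origin on the work surface. World frame = base frame: x ahead of the robot, y to its left, z up, the work surface at z = 0. Lengths are in m, angles in rad, forces in N, time in s.
With the tool pointing down it reaches from about 0.425 to 0.925 m from the base axis. Payload 12.5 kg.
Tool frame: the origin (TCP) lies where the fingers leave the gripper's body, on its centre line; the fingertips stand 73 mm ahead of it and the grasp point (between the pads) lies 54 mm ahead of it; z points along the fingers, y is the direction in which the jaws open and shut (so a half turn about z gives the same grasp; the last joint's range is limited). The gripper opens to 85 mm and grips with 20 to 120 N. Pads are 22 mm wide; open, the fingers measure 114 mm over their backs; the gripper's body (76 mm by 85 mm) begins 54 mm behind the grasp point. The pads swing forward as they close: fully open they stand 13 mm farther back than shut.
Start: joints at [1.234, 0.491, 1.559, -0, 1.092, -0.106], TCP at [0.143, 0.608, 0.304] pointing down, gripper open.
Joint ranges: [-3.1, 3.1], [-0.84, 2.19], [0.05, 2.79], [-1.13, 4.28], [0.06, 2.93], [-2.69, 2.69]. Speed limits (rad/s): [2.22, 2.22, 2.79, 3.14, 3.14, 3.14].

### API

Orientations are given as a 3x3 rotation matrix whose columns are the frame's x, y, z axes.
In Python, from cell import r gives the robot as it stands.
- The arm moves only by the shell command python3 -m crank 'ROWS' [OPENING] [FORCE]. ROWS is JSON, a list of rows, each an object with "slide": the shift along the tool's x, y, z in mm, a list of three; "turn": the turn, a rotation vector about the tool's x, y, z in rad, a list of three. A call has 1 to 20 rows; each row is the pose to reach, as a shift and turn from the pose measured when the call began, along the tool's axes at that moment; what a row does not reach only later rows make up. A row lasts 1/8 s, in which the tool goes at most 62.5 mm and 10.7 degrees, less where a joint would pass 70% of its speed; a pose out of reach is approached as far as the arm can. A call with a gripper value outside its range is refused whole. OPENING is the opening, from 0 (shut) to 1 (fully open), set as the call begins (- or left out, the last holds). The fingers move at their own pace and stop on an object; FORCE is the grip in N (left out, the last holds). Time passes only in rows, so rows that repeat a pose let the fingers close. It gives the time, the measured TCP pose, the force and the opening at its end, in the units of the state.
- r.observe(): the state, without advancing time (a new reading comes with each control period).
- r.capture(name): name is "side" or "top"; returns the picture (384x512x3 uint8, red, green, blue); there is no depth.
- r.get_calibration(name): a dict with "mtx" (3x3 intrinsics, pixels), "k1" (the pictures are not rectified: a ray, as slopes to the right and down, at radius r is drawn at 1 + k1 r^2 times it, then the intrinsics apply), "R" (3x3) and "t" (3): a world point X has camera coordinates R X + t. Camera axes: x right, y down, z forward; pixel columns grow to the right and rows downward; lengths in m; the calibration is good to about 2 mm. A picture is of the moment at which its call begins. get_calibration takes no time and is no camera call.
- r.hand_in(): hands the job in, once; it reports no verdict.
The state is a dict: "time_s": time; "joint_pos": joint angles; "dq": joint speeds; "joint_torque": joint torques, N m; "eef_pos": TCP position; "ee_rot": TCP orientation; "contact_force": force on the tool from outside, world axes, zero at the start; "wrist_torque": the same for the moment, N m; "gripper_width": finger opening in m.
Only numpy, scipy, OpenCV 4.12 (cv2) and the standard library are available. Lean on these libraries where they do the work, as an engineer would, in place of code of your own. Each camera call takes 0.05 s, during which the arm holds its last target.

## Working session

There is one attempt and no reset: what is moved stays moved. The work goes in short steps, Python scripts to look and compute and a shell command to move; the robot and the scene stay as the last step left them, time stands still between calls to the robot, and variables do not carry over. Pictures are saved under pics/ and viewed, and the job is handed in when it is done.

```bash
ls; mkdir -p pics
python3 - <<'E'
from cell import r
import cv2,numpy as np
for n in("side","top"):
    im=r.capture(n); cv2.imwrite(f"pics/{n}0.png",im[:,:,::-1])
    c=r.get_calibration(n); print(n,{k:np.round(v,3).tolist() for k,v in c.items()})
s=r.observe(); print(s["time_s"],s["eef_pos"],np.round(s["ee_rot"],3).tolist(),s["gripper_width"],s["contact_force"])
E
```

```text
pics
side {'mtx': [[353.828, 0.0, 252.707], [0.0, 353.828, 192.334], [0.0, 0.0, 1.0]], 'k1': -0.074, 'R': [[0.818, 0.575, -0.016], [0.349, -0.518, -0.781], [-0.457, 0.634, -0.624]], 't': [-0.414, -0.083, 1.392]}
top {'mtx': [[398.533, 0.0, 249.262], [0.0, 398.533, 189.736], [0.0, 0.0, 1.0]], 'k1': -0.008, 'R': [[-0.025, -1.0, -0.002], [-0.993, 0.025, -0.118], [0.118, -0.001, -0.993]], 't': [-0.005, 0.529, 1.188]}
0.1 [0.14287956 0.60831328 0.30340846] [[-0.973, 0.229, -0.0], [0.229, 0.973, -0.001], [0.0, -0.001, -1.0]] 0.08520140287609267 [-0.33033777 -0.54766252 -0.36486969]
```

View pics/side0.png

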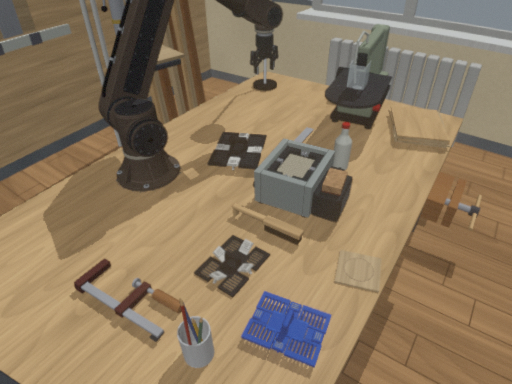

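View pics/top0.png

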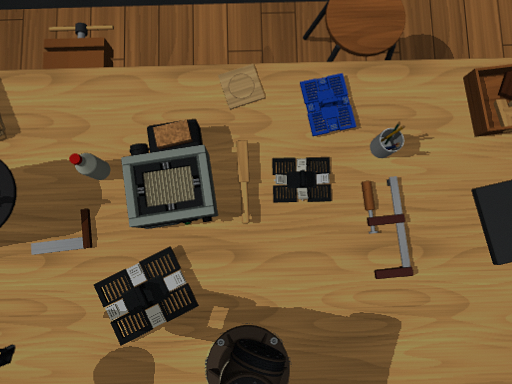

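Candidates for the cover in the top view: black plate at (302,180), larger black plate at (147,295), and a blue plate at (328,105). It isn't blue and is the smaller of the black ones, so I choose (302,180). I'll check it in a close crop.

```bash
cat > h.py <<'E'
import numpy as np,cv2
from cell import r
def cal(n):
    c=r.get_calibration(n); return np.array(c["mtx"]),float(c["k1"]),np.array(c["R"]),np.array(c["t"])
def ray(n,uv):
    K,k,R,t=cal(n)
    p=cv2.undistortPoints(np.array(uv,float).reshape(-1,1,2),K,np.array([k,0,0,0.]),).reshape(-1,2)
    d=np.c_[p,np.ones(len(p))]@R
    return -R.T@t,d
def onz(n,uv,z):
    o,d=ray(n,uv); s=(z-o[2])/d[:,2]; return o+s[:,None]*d
def proj(n,X):
    K,k,R,t=cal(n)
    return cv2.projectPoints(np.array(X,float).reshape(-1,1,3),cv2.Rodrigues(R)[0],t,K,np.array([k,0,0,0.]))[0].reshape(-1,2)
E
python3 - <<'E'
import cv2,numpy as np
from h import *
t=cv2.imread("pics/top0.png"); s=cv2.imread("pics/side0.png")
a=cv2.resize(t[110:240,110:350],None,fx=3.2,fy=3.2,interpolation=cv2.INTER_CUBIC); cv2.imwrite("pics/c_top.png",a)
b=cv2.resize(s[130:300,180:370],None,fx=3.5,fy=3.5,interpolation=cv2.INTER_CUBIC)[:600]; cv2.imwrite("pics/c_side.png",b)
for nm,roi in(("small",(265,150,340,210)),("big",(85,240,205,350))):
    x0,y0,x1,y1=roi
    m=np.zeros(t.shape[:2],np.uint8); g=t.max(2)
    m[y0:y1,x0:x1]=(g[y0:y1,x0:x1]<45)*255
    m=cv2.morphologyEx(m,cv2.MORPH_CLOSE,np.ones((13,13)))
    c=max(cv2.findContours(m,cv2.RETR_EXTERNAL,cv2.CHAIN_APPROX_NONE)[0],key=cv2.contourArea)
    P=onz("top",c.reshape(-1,2),0.008)[:,:2]
    print(nm,cv2.minAreaRect((P*1000).astype(np.float32)),cv2.minAreaRect(c))
E
```

```text
small ((559.9148559570312, -182.25572204589844), (178.0912322998047, 135.79603576660156), 88.58634948730469) ((301.5, 179.5), (43.0, 57.0), 90.0)
big ((218.925048828125, 303.0257568359375), (198.4608612060547, 258.6385803222656), 25.21543312072754) ((145.32510375976562, 295.5857849121094), (66.3855972290039, 88.1188735961914), 63.86899948120117)
```

View pics/c_top.png

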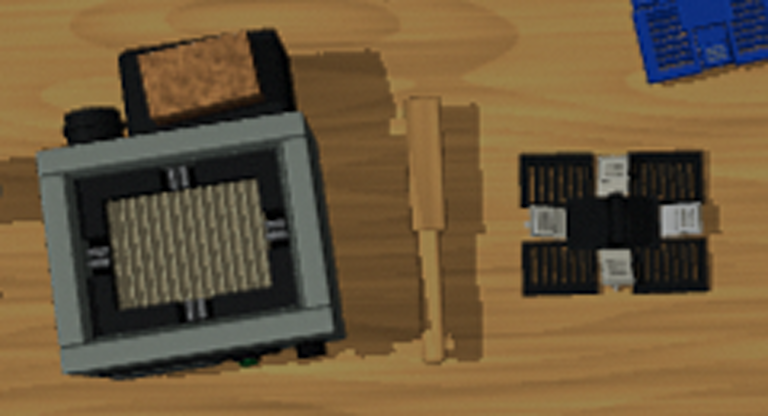

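View pics/c_side.png

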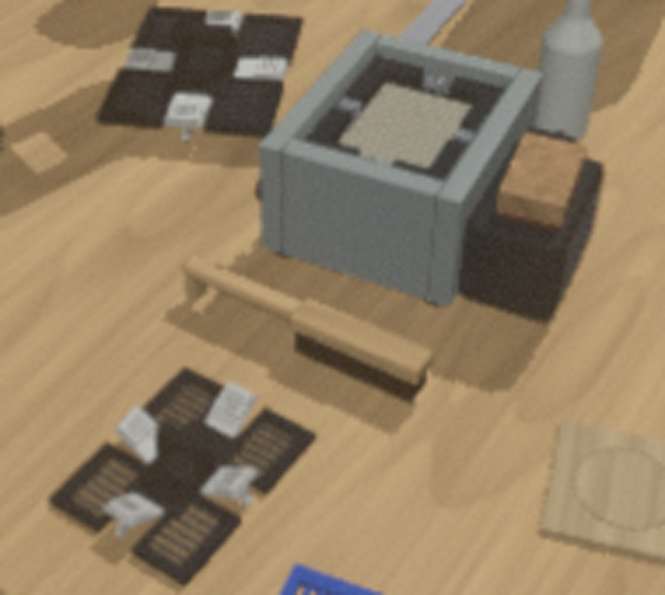

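Run:
```python
import cv2,numpy as np
from h import *
t=cv2.imread("pics/top0.png"); s=cv2.imread("pics/side0.png")
a=cv2.resize(t[140:235,115:225],None,fx=6,fy=6,interpolation=cv2.INTER_CUBIC)
a=cv2.convertScaleAbs(a,alpha=1.6); cv2.imwrite("pics/u_top.png",a)
hsv=cv2.cvtColor(t,cv2.COLOR_BGR2HSV)
print(hsv[150:160,150],hsv[190,120:135])
b=cv2.resize(s[135:220,250:340],None,fx=7,fy=7,interpolation=cv2.INTER_CUBIC); cv2.imwrite("pics/u_side.png",cv2.convertScaleAbs(b,alpha=1.3))
print("cam",[-cal(n)[2].T@cal(n)[3] for n in("top","side")])
```

```text
[[105  54  19]
 [113 128  16]
 [ 22  67  42]
 [ 60  15 105]
 [ 70  20 114]
 [ 68  18 113]
 [ 64  16 111]
 [ 64  18 114]
 [ 68  18 114]
 [ 67  19 119]] [[ 17 149 147]
 [ 17 148 146]
 [ 17 147 146]
 [ 17 151 147]
 [ 17 139 145]
 [ 35  28 109]
 [ 67  20 117]
 [ 64  16 115]
 [ 68  18 114]
 [ 65  14 112]
 [ 64  18 115]
 [ 64  16 112]
 [ 60  19  93]
 [ 60  20  50]
 [ 60  17  44]]
cam [array([ 0.38510976, -0.01694299,  1.24154852]), array([ 1.00358799, -0.6867395 ,  0.79776173])]
```

View pics/u_top.png

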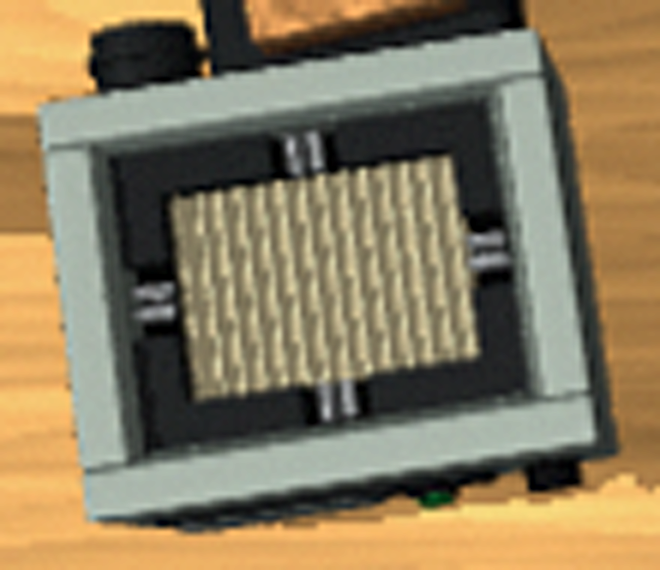

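View pics/u_side.png

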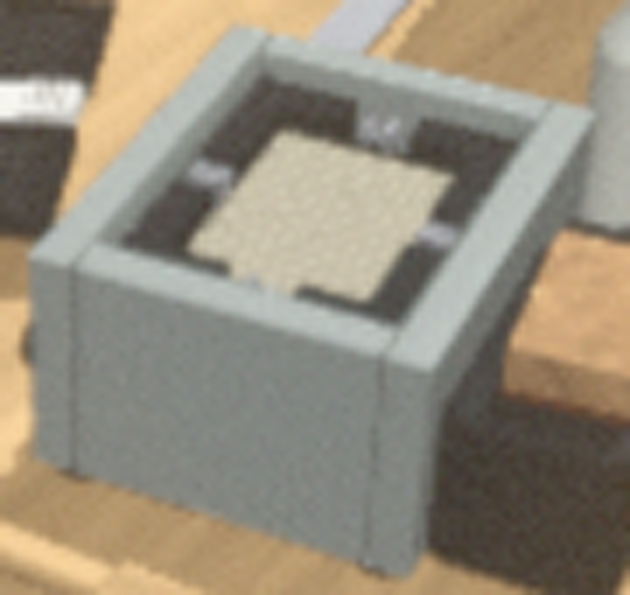

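```bash
cat > unit.py <<'E'
import cv2,numpy as np
from h import *
t=cv2.imread("pics/top0.png")
hsv=cv2.cvtColor(t,cv2.COLOR_BGR2HSV).astype(int)
m=((hsv[...,2]>75)&(hsv[...,1]<45)&(hsv[...,0]>40)).astype(np.uint8)*255
k=np.zeros_like(m);k[135:235,118:225]=m[135:235,118:225]
cs,hi=cv2.findContours(k,cv2.RETR_CCOMP,cv2.CHAIN_APPROX_NONE)
i=max(range(len(cs)),key=lambda j:cv2.contourArea(cs[j]) if hi[0][j][3]<0 else 0)
hs=[j for j in range(len(cs)) if hi[0][j][3]==i]; j=max(hs,key=lambda j:cv2.contourArea(cs[j]))
for nm,c,z in(("outer",cs[i],.134),("inner",cs[j],.134),("inner@ledge",cs[j],.122)):
    P=onz("top",c.reshape(-1,2),z)[:,:2]; R=cv2.minAreaRect((P*1000).astype(np.float32)); print(nm,np.round(R[0],1),np.round(R[1],1),round(R[2],2))
# corners from line fits to the 4 sides of each contour
def quad(c,z):
    P=(onz("top",c.reshape(-1,2),z)[:,:2]*1000)
    R=cv2.minAreaRect(P.astype(np.float32)); B=cv2.boxPoints(R); L=[]
    for q in range(4):
        a,b=B[q],B[(q+1)%4]; u=(b-a)/np.linalg.norm(b-a); n=np.array([-u[1],u[0]]); w=P-a
        s=w@u; dd=np.abs(w@n); l=np.linalg.norm(b-a)
        sel=(dd<8)&(s>.12*l)&(s<.88*l)
        vx,vy,x,y=cv2.fitLine(P[sel].astype(np.float32),cv2.DIST_HUBER,0,.01,.01).ravel(); L.append((x,y,vx,vy))
    C=[]
    for q in range(4):
        x,y,a,b=L[q]; X,Y,A,D=L[(q+1)%4]
        s=np.linalg.solve([[a,-A],[b,-D]],[X-x,Y-y]); C.append([x+s[0]*a,y+s[0]*b])
    C=np.array(C); 
    print(np.round(C.tolist(),1).tolist(),"centre",np.round(C.mean(0),1),"sides",np.round(np.linalg.norm(C-np.roll(C,-1,0),axis=1),1),"ang",[round(np.degrees(np.arctan2(l[3],l[2])),2) for l in L])
quad(cs[i],.134);quad(cs[j],.134);quad(cs[j],.122)
# cover whites and handle
g=((hsv[...,2]>110)&(hsv[...,1]<50)).astype(np.uint8); w=np.zeros_like(g); w[150:210,265:340]=g[150:210,265:340]
n,lab,st,ce=cv2.connectedComponentsWithStats(w)
for q in range(1,n):
    if st[q][4]>20: print(st[q],ce[q],np.round(onz("top",[ce[q]],.023)*1000,1))
E
python3 unit.py
python3 - <<'E'
import cv2
t=cv2.imread("pics/top0.png")
cv2.imwrite("pics/cov.png",cv2.convertScaleAbs(cv2.resize(t[148:212,262:342],None,fx=9,fy=9,interpolation=cv2.INTER_CUBIC),alpha=2.0))
E
```

```text
outer [536.2 212. ] [198.4 236.9] 7.57
inner [535.6 214.5] [159.4 213.8] 7.54
inner@ledge [537.2 217. ] [161.2 216.1] 7.54
[[454.8, 83.0], [648.5, 108.8], [617.7, 340.7], [423.9, 314.8]] centre [536.2 211.8] sides [195.4 233.9 195.5 233.8] ang [np.float32(-82.41), np.float32(7.58), np.float32(-82.44), np.float32(7.62)]Traceback (most recent call last):
  File "unit.py", line 27, in <module>
    quad(cs[i],.134);quad(cs[j],.134);quad(cs[j],.122)
                     ~~~~^^^^^^^^^^^^
  File "unit.py", line 20, in quad
    vx,vy,x,y=cv2.fitLine(P[sel].astype(np.float32),cv2.DIST_HUBER,0,.01,.01).ravel(); L.append((x,y,vx,vy))
              ~~~~~~~~~~~^^^^^^^^^^^^^^^^^^^^^^^^^^^^^^^^^^^^^^^^^^^^^^^^^^^^
cv2.error: OpenCV(4.12.0) /io/opencv/modules/imgproc/src/linefit.cpp:50: error: (-215:Assertion failed) count > 0 in function 'fitLine2D_wods'
```

View pics/cov.png

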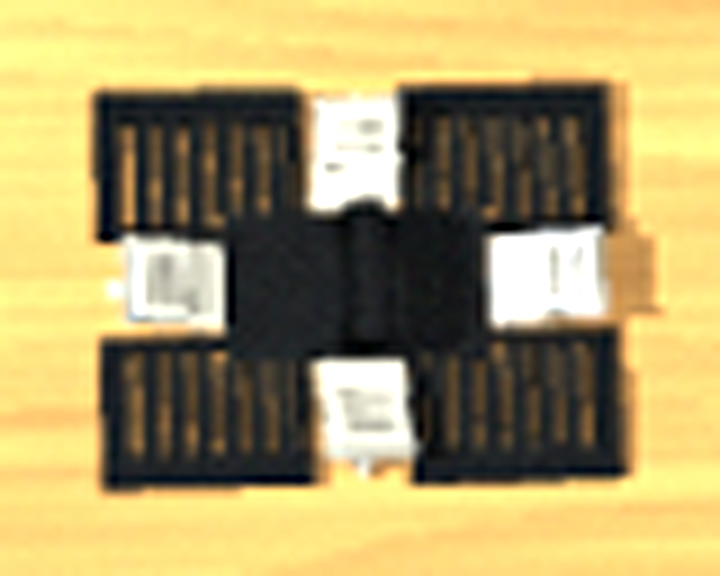

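```bash
sed -i 's/^quad(cs\[i\],.134).*$/quad(cs[i],.134)/' unit.py; python3 unit.py | tail -4
python3 - <<'E'
import numpy as np,cv2
from h import *
f=lambda P,s,o:(np.array(P,float)+.5)/s-.5+np.array(o)
U=lambda P,z:np.round(onz("top",f(P,6,(115,140)),z)*1000,1)[:,:2]
led=U([(107,155),(490,97),(530,390),(147,455)],.122); print("ledge",led.tolist(),led.mean(0),np.linalg.norm(led-np.roll(led,-1,0),axis=1))
sp=U([(305,153),(488,249),(338,398),(155,300)],.120); print("springs",sp.tolist(),sp.mean(0))
fl=U([(170,197),(452,155),(480,355),(195,400)],.120); print("filter",fl.mean(0))
out=U([(40,103),(537,30),(597,440),(88,520)],.134); print("outer",out.tolist(),out.mean(0),np.linalg.norm(out-np.roll(out,-1,0),axis=1))
C=lambda P,z:np.round(onz("top",f(P,9,(262,148)),z)*1000,1)[:,:2]
co=C([(97,95),(607,85),(625,475),(103,488)],.006); print("cover",co.tolist(),co.mean(0),np.linalg.norm(co-np.roll(co,-1,0),axis=1))
e=co-np.roll(co,-1,0); print(np.degrees(np.arctan2(e[:,1],e[:,0])))
print("tabs lr",C([(175,282),(547,275)],.022).tolist(),"fr",C([(357,152),(363,408)],.022).tolist())
S=lambda P,z:np.round(onz("side",f(P,7,(250,135)),z)*1000,1)[:,:2]
so=S([(250,28),(592,112),(425,368),(33,257)],.134); print("side outer",so.tolist(),so.mean(0),np.linalg.norm(so-np.roll(so,-1,0),axis=1))
si=S([(262,45),(548,105),(388,352),(80,245)],.134)
print("side inner?",si.tolist(),si.mean(0))
K=lambda P,z:np.round(onz("side",f(P,3.5,(180,130)),z)*1000,1)[:,:2]
sc=K([(187,368),(316,435),(183,583),(50,495)],.006); print("side cover",sc.tolist(),sc.mean(0),np.linalg.norm(sc-np.roll(sc,-1,0),axis=1))
E
```

```text
[297 159   9  12  97] [300.92783505 164.27835052] [[ 605.1 -180.7   23. ]]
[274 174  13  10  59] [280.61016949 178.6779661 ] [[ 561.5 -116.2   23. ]]
[317 174  12  10 102] [321.97058824 178.28431373] [[ 559.6 -244.    23. ]]
[297 188  11  13  89] [302.02247191 192.79775281] [[ 516.  -180.5   23. ]]
ledge [[595.9, 313.1], [619.3, 130.7], [478.9, 113.2], [452.8, 292.9]] [536.725 212.475] [183.89486127 141.48643044 181.58551704 144.51868391]
springs [[594.8, 219.3], [546.5, 132.6], [477.5, 203.8], [526.1, 290.3]] [536.225 211.5  ]
filter [535.425 210.175]
outer [[619.3, 341.5], [648.5, 106.6], [453.9, 81.0], [422.7, 316.7]] [536.1  211.45] [236.70794241 196.2766415  237.75603042 198.15801775]
cover [[630.1, -93.7], [629.2, -272.4], [492.0, -272.0], [492.0, -91.4]] [ 560.825 -182.375] [178.70226635 137.20058309 180.6        138.11915146]
[ 8.97114395e+01 -1.67042616e-01 -9.00000000e+01  1.79045850e+02]
tabs lr [[561.0, -117.4], [560.2, -245.3]] fr [[604.7, -181.7], [515.9, -180.2]]
side outer [[434.0, 316.0], [619.9, 340.0], [648.7, 106.0], [458.7, 79.4]] [540.325 210.35 ] [187.44281795 235.76564635 191.85296453 237.88579193]
side inner? [[448.3, 304.3], [598.6, 333.7], [629.8, 107.1], [471.4, 99.6]] [537.025 211.175]
side cover [[494.8, -91.3], [632.8, -92.7], [630.4, -272.9], [490.7, -267.6]] [ 562.175 -181.125] [138.00710127 180.21598153 139.80050071 176.34766797]
```

The crop confirms it: black, about 179 × 138 mm, with four white tabs. Measured cover centre is (0.561, −0.182) at yaw about −0.4°. The seat is at (0.536, 0.212) at yaw about 7.6°. Rim, ledge and spring measurements agree within 1 mm. The next script works out the moves.

```bash
cat > go.py <<'E'
# usage: go.py yaw_deg(of tool y minus 90) x y z ...  -> slide (mm) and turn from present pose
import sys,numpy as np
from scipy.spatial.transform import Rotation as Ro
from cell import r
s=r.observe(); R=np.array(s["ee_rot"]); p=np.array(s["eef_pos"])
a=np.radians(float(sys.argv[1])); y=np.array([-np.sin(a),np.cos(a),0]); z=np.array([0,0,-1.])
T=np.c_[np.cross(y,z),y,z]; print("t",round(s["time_s"],2),"p",np.round(p,4),"F",np.round(s["contact_force"],1),"w",round(s["gripper_width"],4),"q6",round(s["joint_pos"][5],2))
print("turn",np.round(Ro.from_matrix(R.T@T).as_rotvec(),4))
v=list(map(float,sys.argv[2:]))
for i in range(0,len(v),3): print("slide",np.round(R.T@(np.array(v[i:i+3])-p)*1000,1))
E
python3 go.py -0.4 .50 .30 .30 .561 -.182 .20 .561 -.182 .088
```

```text
t 0.1 p [0.1429 0.6083 0.3034] F [-0.3 -0.5 -0.4] w 0.0852 q6 -0.11
turn [-9.000e-04 -2.000e-04 -2.238e-01]
slide [-418.2 -218.4    3.6]
slide [-587.8 -673.6  104. ]
slide [-587.8 -673.5  216. ]
```

```bash
python3 -m crank '[{"slide":[-420,-218,4],"turn":[0,0,-0.22]},{"slide":[-420,-218,4],"turn":[0,0,-0.22]},{"slide":[-420,-218,4],"turn":[0,0,-0.22]},{"slide":[-420,-218,4],"turn":[0,0,-0.22]},{"slide":[-420,-218,4],"turn":[0,0,-0.22]},{"slide":[-420,-218,4],"turn":[0,0,-0.22]},{"slide":[-420,-218,4],"turn":[0,0,-0.22]},{"slide":[-588,-674,104],"turn":[0,0,-0.224]},{"slide":[-588,-674,104],"turn":[0,0,-0.224]},{"slide":[-588,-674,104],"turn":[0,0,-0.224]},{"slide":[-588,-674,104],"turn":[0,0,-0.224]},{"slide":[-588,-674,104],"turn":[0,0,-0.224]},{"slide":[-588,-674,104],"turn":[0,0,-0.224]},{"slide":[-588,-674,104],"turn":[0,0,-0.224]},{"slide":[-588,-674,104],"turn":[0,0,-0.224]},{"slide":[-588,-674,104],"turn":[0,0,-0.224]}]' 0.55; python3 go.py -0.4 .561 -.182 .088
```

```text
time_s: 2.1
eef_pos: [0.561, -0.1853, 0.1989]
ee_rot: [[-1.0, 0.01, -0.001], [0.01, 1.0, -0.001], [0.001, -0.001, -1.0]]
contact_force: [0.1, -0.1, 1.0]
gripper_width: 0.0467
t 2.1 p [ 0.561  -0.1853  0.1989] F [ 0.1 -0.1  1. ] w 0.0467 q6 -1.99
turn [-0.0006 -0.0013 -0.0026]
slide [-1.000e-01  3.400e+00  1.109e+02]
```

```bash
python3 -m crank '[{"slide":[0,3,60],"turn":[0,0,0]},{"slide":[0,3,100],"turn":[0,0,0]},{"slide":[0,3,110],"turn":[0,0,0]},{"slide":[0,3,110],"turn":[0,0,0]}]'
python3 - <<'E'
import cv2,numpy as np
from h import *
for n,(x0,y0,x1,y1) in(("side",(170,160,310,310)),("top",(250,130,350,230))):
    im=r.capture(n)[:,:,::-1]; cv2.imwrite(f"pics/g_{n}.png",cv2.resize(im[y0:y1,x0:x1],None,fx=4,fy=4,interpolation=cv2.INTER_CUBIC))
E
```

```text
time_s: 2.6
eef_pos: [0.5612, -0.182, 0.0893]
ee_rot: [[-1.0, 0.009, -0.001], [0.009, 1.0, -0.001], [0.001, -0.001, -1.0]]
contact_force: [0.8, 0.4, 1.0]
gripper_width: 0.0471
```

View pics/g_side.png

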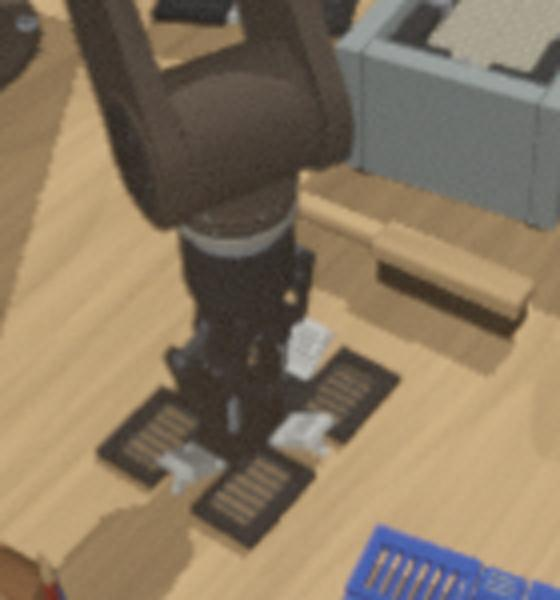

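The fingers straddle the handle at crop (240,420), with the cover's four quarters symmetric around them. Closing now.

```bash
python3 -m crank '[{"slide":[0,0,1],"turn":[0,0,0]},{"slide":[0,0,1],"turn":[0,0,0]},{"slide":[0,0,1],"turn":[0,0,0]},{"slide":[0,0,1],"turn":[0,0,0]},{"slide":[0,0,1],"turn":[0,0,0]},{"slide":[0,0,1],"turn":[0,0,0]},{"slide":[0,0,-20],"turn":[0,0,0]},{"slide":[0,0,-60],"turn":[0,0,0]},{"slide":[0,0,-60],"turn":[0,0,0]}]' 0 60
python3 - <<'E'
import cv2,numpy as np
from h import *
for n,(x0,y0,x1,y1) in(("side",(170,140,310,290)),("top",(250,130,350,230))):
    im=r.capture(n)[:,:,::-1]; cv2.imwrite(f"pics/l_{n}.png",cv2.resize(im[y0:y1,x0:x1],None,fx=4,fy=4,interpolation=cv2.INTER_CUBIC))
E
```

```text
time_s: 3.82
eef_pos: [0.5623, -0.1825, 0.1532]
ee_rot: [[-1.0, 0.009, 0.005], [0.009, 1.0, -0.003], [-0.005, -0.003, -1.0]]
contact_force: [0.5, -0.9, -2.6]
gripper_width: 0.0132
```

View pics/l_side.png

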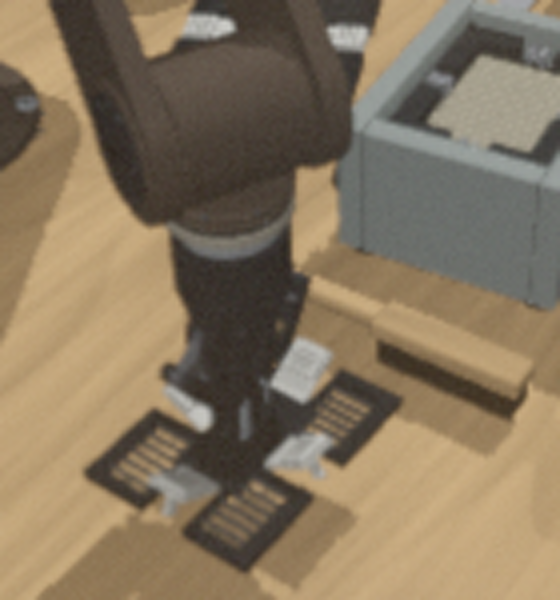

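View pics/l_top.png

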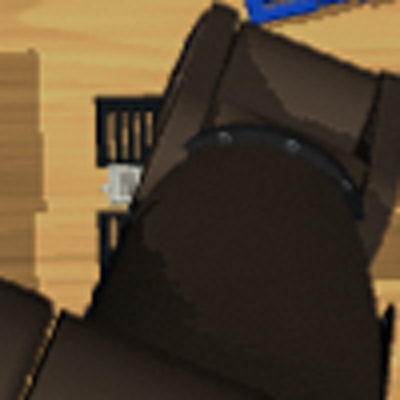

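Gripped: width 13.2 mm on a 14 mm bar, about 2.3 N of extra weight, and the cover is level in the side crop, with corners at (85,467), (402,400) and (245,560). I'll check the offset of the cover in the hand.

```bash
python3 - <<'E'
from h import *
f=lambda P:(np.array(P,float)+.5)/4-.5+np.array((170,140))
P=onz("side",f([(85,467),(402,400),(245,559)]),.073)*1000
print(np.round(P,1),"centre",np.round((P[0]+P[1])/2,1)); e=P[1]-P[2]; g=P[0]-P[2]
print(np.linalg.norm(e),np.linalg.norm(g),np.degrees(np.arctan2(e[1],e[0])),np.degrees(np.arctan2(g[1],g[0])))
t=onz("top",[(250+95/4,130+98/4)],.073)*1000; print("top corner",t)
E
python3 go.py 7.6 .562 -.182 .33 .537 .211 .33 .537 .211 .23
```

```text
[[ 493.4 -270.6   73. ]
 [ 635.8  -98.1   73. ]
 [ 629.1 -269.6   73. ]] centre [ 564.6 -184.3   73. ]
171.61014365036922 135.76403665879508 87.77140758022668 -179.58449682254002
top corner [[627.62803038 -94.10126841  73.        ]]
t 3.92 p [ 0.5613 -0.1821  0.1505] F [-0.2  0.3 -2.3] w 0.0127 q6 -1.99
turn [-0.0017  0.0008 -0.1418]
slide [-9.000e-01 -1.000e-01 -1.795e+02]
slide [  27.7  392.6 -180.2]
slide [ 27.8 392.8 -80.2]
```

```bash
python3 -m crank '[{"slide":[0,0,-60],"turn":[0,0,0]},{"slide":[0,0,-120],"turn":[0,0,0]},{"slide":[7,50,-170],"turn":[0,0,-0.05]},{"slide":[14,105,-180],"turn":[0,0,-0.1]},{"slide":[18,160,-180],"turn":[0,0,-0.142]},{"slide":[22,215,-180],"turn":[0,0,-0.142]},{"slide":[25,270,-180],"turn":[0,0,-0.142]},{"slide":[28,325,-180],"turn":[0,0,-0.142]},{"slide":[28,370,-180],"turn":[0,0,-0.142]},{"slide":[28,393,-170],"turn":[0,0,-0.142]},{"slide":[28,393,-120],"turn":[0,0,-0.142]},{"slide":[28,393,-80],"turn":[0,0,-0.142]},{"slide":[28,393,-80],"turn":[0,0,-0.142]},{"slide":[28,393,-80],"turn":[0,0,-0.142]}]'
python3 - <<'E'
import cv2,numpy as np
from h import *
for n,(x0,y0,x1,y1) in(("side",(230,90,370,230)),("top",(100,120,230,245))):
    im=r.capture(n)[:,:,::-1]; cv2.imwrite(f"pics/h_{n}.png",cv2.resize(im[y0:y1,x0:x1],None,fx=4,fy=4,interpolation=cv2.INTER_CUBIC))
E
python3 go.py 7.6 .5362 .2117 .21
```

```text
time_s: 5.68
eef_pos: [0.5373, 0.2113, 0.2306]
ee_rot: [[-0.991, -0.132, 0.001], [-0.132, 0.991, -0.001], [-0.001, -0.002, -1.0]]
contact_force: [0.8, 0.0, -1.5]
gripper_width: 0.013
t 5.78 p [0.5373 0.2113 0.2313] F [-0.  -0.4 -2.5] w 0.0131 q6 -1.44
turn [-0.0014  0.0031  0.0001]
slide [ 1.1  0.6 21.3]
```

View pics/h_side.png

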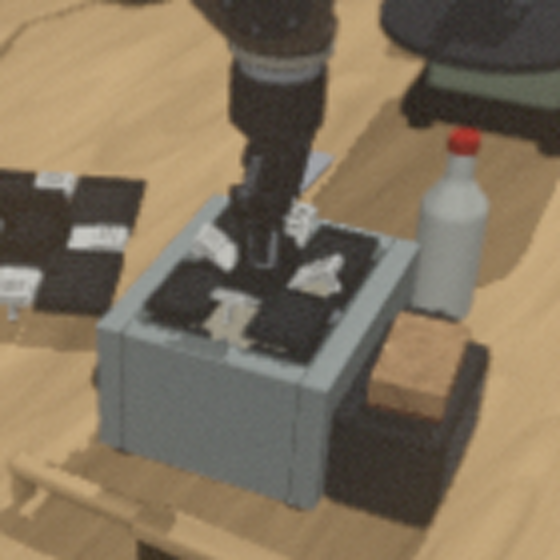

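View pics/h_top.png

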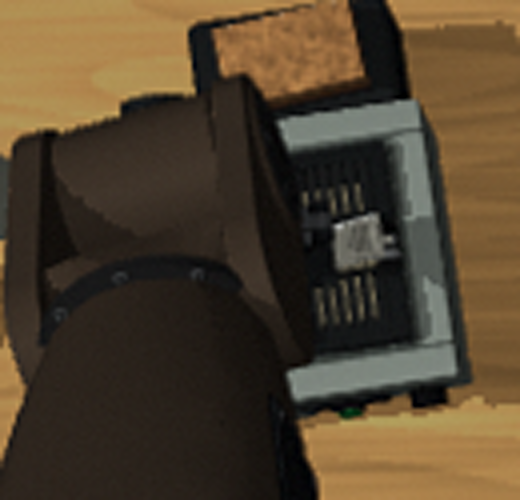

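The cover hovers squarely over the recess: side-crop edges are parallel to the rim, and in the top crop it sits inside the rim. Lowering slowly.

```bash
python3 -m crank '[{"slide":[1,0.5,6],"turn":[0,0.003,0]},{"slide":[1,0.5,12],"turn":[0,0.003,0]},{"slide":[1,0.5,16],"turn":[0,0.003,0]},{"slide":[1,0.5,19],"turn":[0,0.003,0]},{"slide":[1,0.5,21],"turn":[0,0.003,0]},{"slide":[1,0.5,22],"turn":[0,0.003,0]},{"slide":[1,0.5,22],"turn":[0,0.003,0]}]' - 30
python3 - <<'E'
import cv2,numpy as np
from h import *
for n,(x0,y0,x1,y1) in(("side",(240,110,350,220)),):
    im=r.capture(n)[:,:,::-1]; cv2.imwrite(f"pics/d_{n}.png",cv2.resize(im[y0:y1,x0:x1],None,fx=5,fy=5,interpolation=cv2.INTER_CUBIC))
E
python3 go.py 7.6 .5362 .2117 .21
```

```text
time_s: 6.65
eef_pos: [0.5362, 0.2116, 0.2127]
ee_rot: [[-0.991, -0.133, 0.003], [-0.133, 0.991, -0.001], [-0.003, -0.001, -1.0]]
contact_force: [-12.2, -4.6, 34.2]
gripper_width: 0.013
t 6.7 p [0.5362 0.2116 0.2127] F [-11.2  -5.1  34.2] w 0.0129 q6 -1.44
turn [-0.0013  0.0026  0.0002]
slide [0.  0.1 2.7]
```

View pics/d_side.png

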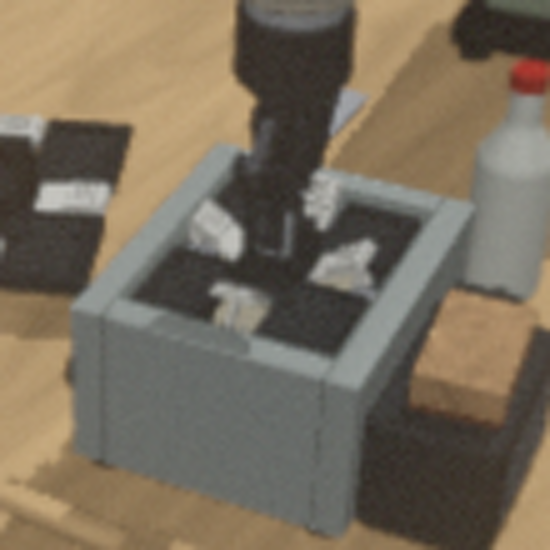

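It's down with 34 N vertical and about 13 N lateral towards −x. I'll ease off a little and see whether it sinks.

```bash
python3 -m crank '[{"slide":[1,-0.5,-1],"turn":[0,0,0]},{"slide":[1.5,-0.5,-1],"turn":[0,0,0]},{"slide":[1.5,-0.5,-1],"turn":[0,0,0]}]' ; python3 -m crank '[{"slide":[0,0,0],"turn":[0,0,0]},{"slide":[0,0,1],"turn":[0,0,0]},{"slide":[0,0,2],"turn":[0,0,0]}]'; python3 go.py 7.6 .5362 .2117 .21
```

```text
time_s: 7.08
eef_pos: [0.5357, 0.211, 0.2139]
ee_rot: [[-0.991, -0.132, 0.005], [-0.132, 0.991, -0.0], [-0.005, -0.001, -1.0]]
contact_force: [5.4, 0.1, 0.9]
gripper_width: 0.0129
time_s: 7.45
eef_pos: [0.5358, 0.211, 0.2127]
ee_rot: [[-0.991, -0.132, 0.006], [-0.132, 0.991, -0.0], [-0.006, -0.001, -1.0]]
contact_force: [-3.4, -2.6, 18.3]
gripper_width: 0.0131
t 7.45 p [0.5358 0.211  0.2127] F [-3.4 -2.6 18.3] w 0.0131 q6 -1.44
turn [-0.001   0.0057  0.    ]
slide [-0.4  0.6  2.7]
```

```bash
python3 -m crank '[{"slide":[0,0,-1],"turn":[0,0,0]},{"slide":[0,0,-1],"turn":[0,0,0]},{"slide":[0,0,-1],"turn":[0,0,0]},{"slide":[0,0,-1],"turn":[0,0,0]},{"slide":[0,0,-20],"turn":[0,0,0]},{"slide":[0,0,-60],"turn":[0,0,0]},{"slide":[0,0,-110],"turn":[0,0,0]},{"slide":[110,0,-130],"turn":[0,0,0]},{"slide":[110,0,-130],"turn":[0,0,0]}]' 0.55
python3 - <<'E'
import cv2,numpy as np
from h import *
for n,(x0,y0,x1,y1) in(("side",(240,110,350,220)),("top",(115,140,225,235))):
    im=r.capture(n)[:,:,::-1]; cv2.imwrite(f"pics/e_{n}0.png",im);cv2.imwrite(f"pics/e_{n}.png",cv2.convertScaleAbs(cv2.resize(im[y0:y1,x0:x1],None,fx=5,fy=5,interpolation=cv2.INTER_CUBIC),alpha=1.5))
E
```

```text
time_s: 8.57
eef_pos: [0.4243, 0.1962, 0.3425]
ee_rot: [[-0.991, -0.132, 0.006], [-0.132, 0.991, -0.0], [-0.006, -0.001, -1.0]]
contact_force: [-0.5, 0.1, 0.4]
gripper_width: 0.0472
```

View pics/e_side.png

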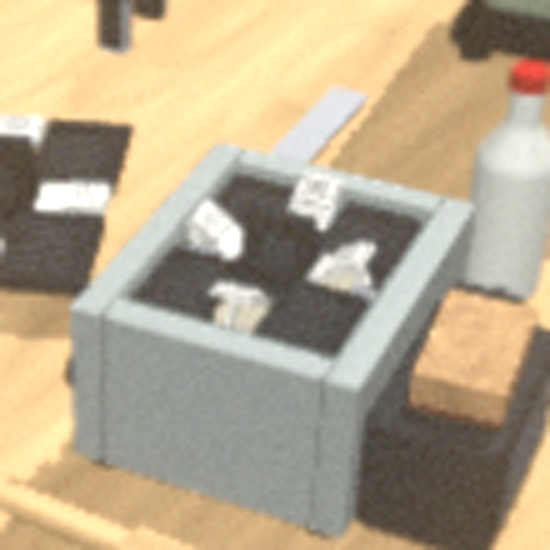

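View pics/e_top.png

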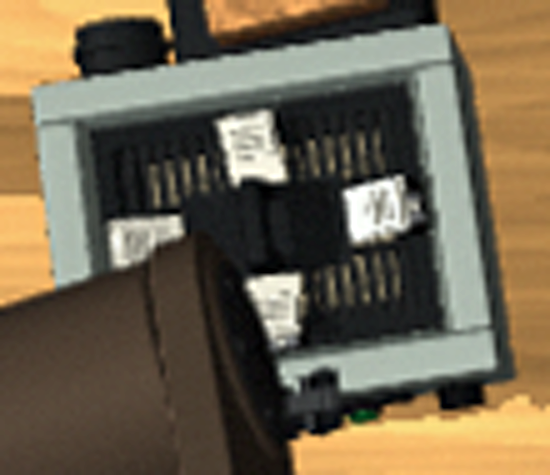

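The cover sits inside the recess, parallel to it, with an even gap all round in the top crop. All four tabs are still up. Next I press the tabs with shut fingers, front first.

```bash
python3 go.py 7.6 .4805 .2041 .245 .4805 .2041 .206
```

```text
t 8.68 p [0.4224 0.1961 0.3432] F [ 0.3 -0.4 -0.1] w 0.0472 q6 -1.41
turn [-0.0009  0.0059  0.0009]
slide [-58.    0.3  98.6]
slide [-57.8   0.3 137.6]
```

```bash
python3 -m crank '[{"slide":[-58,0,10],"turn":[0,0.006,0]},{"slide":[-58,0,60],"turn":[0,0.006,0]},{"slide":[-58,0,98],"turn":[0,0.006,0]},{"slide":[-58,0,110],"turn":[0,0.006,0]},{"slide":[-58,0,118],"turn":[0,0.006,0]},{"slide":[-58,0,124],"turn":[0,0.006,0]},{"slide":[-58,0,130],"turn":[0,0.006,0]},{"slide":[-58,0,134],"turn":[0,0.006,0]},{"slide":[-58,0,136],"turn":[0,0.006,0]},{"slide":[-58,0,136],"turn":[0,0.006,0]}]' 0 30;  python3 go.py 7.6 .4805 .2041 .206
```

```text
time_s: 9.93
eef_pos: [0.4809, 0.2038, 0.2077]
ee_rot: [[-0.991, -0.133, 0.0], [-0.133, 0.991, -0.001], [-0.0, -0.001, -1.0]]
contact_force: [-0.2, 0.7, 0.2]
gripper_width: 0.0001
t 9.93 p [0.4809 0.2038 0.2077] F [-0.2  0.7  0.2] w 0.0001 q6 -1.43
turn [-0.0009  0.0003  0.0009]
slide [0.3 0.3 1.7]
```

```bash
python3 -m crank '[{"slide":[0,0,1],"turn":[0,0,0]},{"slide":[0,0,2],"turn":[0,0,0]},{"slide":[0,0,3],"turn":[0,0,0]},{"slide":[0,0,3],"turn":[0,0,0]}]'
```

```text
time_s: 10.42
eef_pos: [0.4807, 0.2038, 0.205]
ee_rot: [[-0.991, -0.133, 0.0], [-0.133, 0.991, -0.001], [-0.0, -0.001, -1.0]]
contact_force: [-5.1, -1.0, 8.0]
gripper_width: -0.0003
```

```bash
python3 -m crank '[{"slide":[0,0,1],"turn":[0,0,0]},{"slide":[0,0,2],"turn":[0,0,0]},{"slide":[0,0,2],"turn":[0,0,0]}]'; python3 -m crank '[{"slide":[0,0,-40],"turn":[0,0,0]},{"slide":[0,0,-90],"turn":[0,0,0]},{"slide":[0,0,-90],"turn":[0,0,0]}]'
cat > snap.py <<'E'
import cv2,sys
from h import *
for n,(x0,y0,x1,y1) in(("side",(240,110,350,220)),("top",(115,140,225,235))):
    im=r.capture(n)[:,:,::-1]; cv2.imwrite(f"pics/{sys.argv[1]}_{n}0.png",im);cv2.imwrite(f"pics/{sys.argv[1]}_{n}.png",cv2.convertScaleAbs(cv2.resize(im[y0:y1,x0:x1],None,fx=5,fy=5,interpolation=cv2.INTER_CUBIC),alpha=1.5))
E
python3 snap.py f; python3 go.py 7.6 .5915 .2189 .245 .5915 .2189 .206
```

```text
time_s: 10.8
eef_pos: [0.4806, 0.2038, 0.2045]
ee_rot: [[-0.991, -0.133, 0.002], [-0.133, 0.991, -0.001], [-0.001, -0.001, -1.0]]
contact_force: [-9.0, -2.2, 23.2]
gripper_width: -0.0002
time_s: 11.18
eef_pos: [0.4814, 0.2041, 0.2976]
ee_rot: [[-0.991, -0.133, 0.008], [-0.133, 0.991, 0.001], [-0.008, 0.0, -1.0]]
contact_force: [-0.7, 0.6, -0.1]
gripper_width: 0.0003
t 11.28 p [0.4804 0.2038 0.2943] F [-0.8 -0.  -0.4] w 0.0002 q6 -1.43
turn [-0.0007  0.0021  0.0011]
slide [-112.     0.2   49.6]
slide [-111.9    0.2   88.6]
```

View pics/f_side.png

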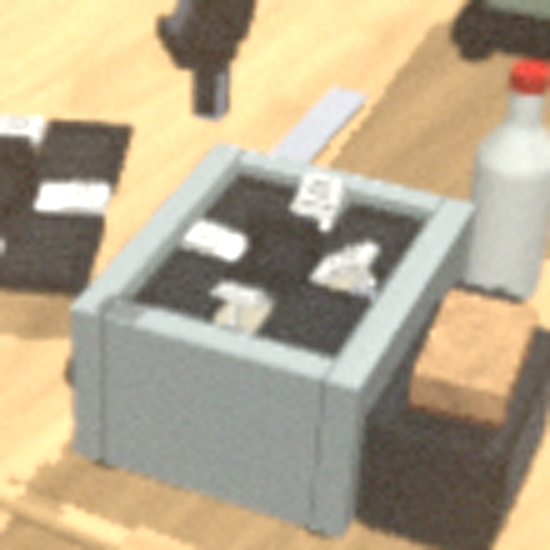

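View pics/f_top.png

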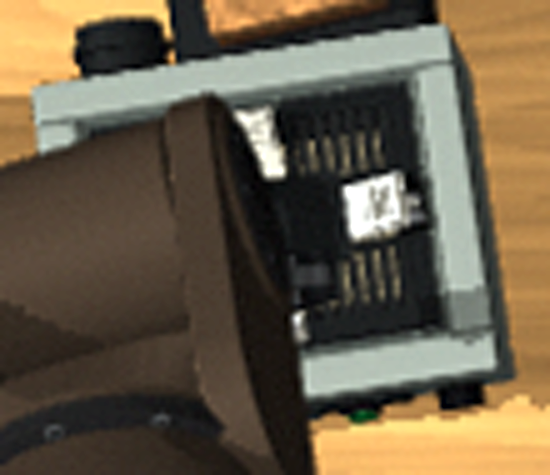

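The front tab now lies flat at side-crop (215,240) and stayed down when let go. Next the rear tab.

```bash
python3 -m crank '[{"slide":[-60,0,0],"turn":[0,0,0]},{"slide":[-112,0,10],"turn":[0,0,0]},{"slide":[-112,0,48],"turn":[0,0.002,0]},{"slide":[-112,0,60],"turn":[0,0.002,0]},{"slide":[-112,0,68],"turn":[0,0.002,0]},{"slide":[-112,0,75],"turn":[0,0.002,0]},{"slide":[-112,0,81],"turn":[0,0.002,0]},{"slide":[-112,0,86],"turn":[0,0.002,0]},{"slide":[-112,0,89],"turn":[0,0.002,0]},{"slide":[-112,0,90],"turn":[0,0.002,0]},{"slide":[-112,0,91],"turn":[0,0.002,0]},{"slide":[-112,0,91],"turn":[0,0.002,0]}]';  python3 go.py 7.6 .5915 .2189 .2045
```

```text
time_s: 12.78
eef_pos: [0.5919, 0.2188, 0.205]
ee_rot: [[-0.991, -0.133, 0.002], [-0.133, 0.991, -0.0], [-0.002, -0.001, -1.0]]
contact_force: [0.0, 0.4, 13.0]
gripper_width: 0.0002
t 12.78 p [0.5919 0.2188 0.205 ] F [ 0.   0.4 13. ] w 0.0002 q6 -1.45
turn [-0.0006  0.0018  0.0011]
slide [0.3 0.2 0.5]
```

```bash
python3 -m crank '[{"slide":[0,0,1],"turn":[0,0,0]},{"slide":[0,0,1],"turn":[0,0,0]}]'; python3 -m crank '[{"slide":[0,0,-30],"turn":[0,0,0]},{"slide":[0,0,-60],"turn":[0,0,0]},{"slide":[0,0,-60],"turn":[0,0,0]}]'; 
python3 snap.py g; python3 go.py 7.6 .5264 .2838 .245 .5264 .2838 .206
```

```text
time_s: 13.02
eef_pos: [0.5918, 0.2187, 0.205]
ee_rot: [[-0.991, -0.133, 0.003], [-0.133, 0.991, -0.0], [-0.002, -0.001, -1.0]]
contact_force: [-1.0, -1.9, 11.1]
gripper_width: -0.0003
time_s: 13.4
eef_pos: [0.5917, 0.2188, 0.2668]
ee_rot: [[-0.991, -0.133, 0.005], [-0.133, 0.991, 0.0], [-0.005, -0.0, -1.0]]
contact_force: [-0.1, -0.7, -0.4]
gripper_width: -0.0001
t 13.5 p [0.5912 0.2187 0.2644] F [-0.  -0.3 -0.6] w 0.0001 q6 -1.45
turn [-0.0007  0.0012  0.0012]
slide [55.5 73.2 19.3]
slide [55.6 73.2 58.3]
```

View pics/g_side.png

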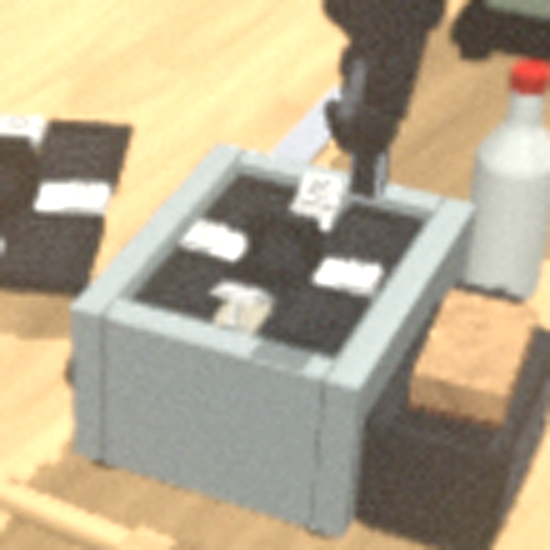

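The rear tab is flat at (348,275). Next the left tab.

```bash
python3 -m crank '[{"slide":[40,40,0],"turn":[0,0,0]},{"slide":[55.5,73,0],"turn":[0,0,0]},{"slide":[55.5,73,18],"turn":[0,0,0]},{"slide":[55.5,73,30],"turn":[0,0,0]},{"slide":[55.5,73,38],"turn":[0,0,0]},{"slide":[55.5,73,45],"turn":[0,0,0]},{"slide":[55.5,73,51],"turn":[0,0,0]},{"slide":[55.5,73,56],"turn":[0,0,0]},{"slide":[55.5,73,59],"turn":[0,0,0]},{"slide":[55.5,73,60],"turn":[0,0,0]},{"slide":[55.5,73,61],"turn":[0,0,0]},{"slide":[55.5,73,61],"turn":[0,0,0]}]';  python3 go.py 7.6 .5264 .2838 .2045
```

```text
time_s: 15.0
eef_pos: [0.5267, 0.2837, 0.2049]
ee_rot: [[-0.991, -0.133, 0.003], [-0.133, 0.991, 0.0], [-0.003, -0.0, -1.0]]
contact_force: [-4.0, 0.4, 16.5]
gripper_width: -0.0001
t 15.0 p [0.5267 0.2837 0.2049] F [-4.   0.4 16.5] w -0.0001 q6 -1.32
turn [-0.0001  0.0032  0.0012]
slide [0.3 0.1 0.4]
```

Then the right tab, rising first and crossing above the handle.

```bash
python3 -m crank '[{"slide":[0,0,1],"turn":[0,0,0]},{"slide":[0,0,-30],"turn":[0,0,0]},{"slide":[0,0,-75],"turn":[0,0,0]},{"slide":[0,0,-75],"turn":[0,0,0]}]';  python3 go.py 7.6  .5457 .1392 .245 .5457 .1392 .206
```

```text
time_s: 15.5
eef_pos: [0.5271, 0.2839, 0.2828]
ee_rot: [[-0.991, -0.134, 0.008], [-0.134, 0.991, 0.002], [-0.008, 0.001, -1.0]]
contact_force: [-0.6, 0.3, -0.6]
gripper_width: -0.0001
t 15.5 p [0.5271 0.2839 0.2828] F [-0.6  0.3 -0.6] w -0.0001 q6 -1.32
turn [0.001  0.0083 0.0013]
slide [   1.2 -145.9   37.7]
slide [   1.5 -145.9   76.7]
```

```bash
python3 -m crank '[{"slide":[0,-50,0],"turn":[0,0.005,0]},{"slide":[0,-100,0],"turn":[0,0.008,0]},{"slide":[1,-146,0],"turn":[0,0.008,0]},{"slide":[1,-146,36],"turn":[0,0.008,0]},{"slide":[1.5,-146,48],"turn":[0,0.008,0]},{"slide":[1.5,-146,56],"turn":[0,0.008,0]},{"slide":[1.5,-146,63],"turn":[0,0.008,0]},{"slide":[1.5,-146,69],"turn":[0,0.008,0]},{"slide":[1.5,-146,74],"turn":[0,0.008,0]},{"slide":[1.5,-146,77],"turn":[0,0.008,0]},{"slide":[1.5,-146,78],"turn":[0,0.008,0]},{"slide":[1.5,-146,79],"turn":[0,0.008,0]},{"slide":[1.5,-146,79],"turn":[0,0.008,0]}]';  python3 go.py 7.6 .5457 .1392 .2045
```

```text
time_s: 17.12
eef_pos: [0.546, 0.1391, 0.2049]
ee_rot: [[-0.991, -0.134, 0.002], [-0.134, 0.991, 0.001], [-0.002, 0.001, -1.0]]
contact_force: [-2.6, -2.8, 13.9]
gripper_width: -0.0001
t 17.12 p [0.546  0.1391 0.2049] F [-2.6 -2.8 13.9] w -0.0001 q6 -1.57
turn [0.0008 0.0018 0.0013]
slide [0.2 0.2 0.4]
```

```bash
python3 -m crank '[{"slide":[0,0,0.5],"turn":[0,0,0]},{"slide":[0,0,-40],"turn":[0,0,0]},{"slide":[0,0,-95],"turn":[0,0,0]},{"slide":[20,-55,-120],"turn":[0,0,0]},{"slide":[40,-110,-130],"turn":[0,0,0]},{"slide":[60,-165,-140],"turn":[0,0,0]},{"slide":[80,-220,-140],"turn":[0,0,0]},{"slide":[95,-270,-140],"turn":[0,0,0]},{"slide":[100,-310,-140],"turn":[0,0,0]},{"slide":[100,-310,-140],"turn":[0,0,0]}]'; python3 snap.py k
```

```text
time_s: 18.38
eef_pos: [0.4878, -0.1838, 0.3442]
ee_rot: [[-0.991, -0.13, 0.001], [-0.13, 0.991, 0.001], [-0.002, 0.001, -1.0]]
contact_force: [-1.3, -0.3, -0.2]
gripper_width: -0.0001
```

View pics/k_side.png

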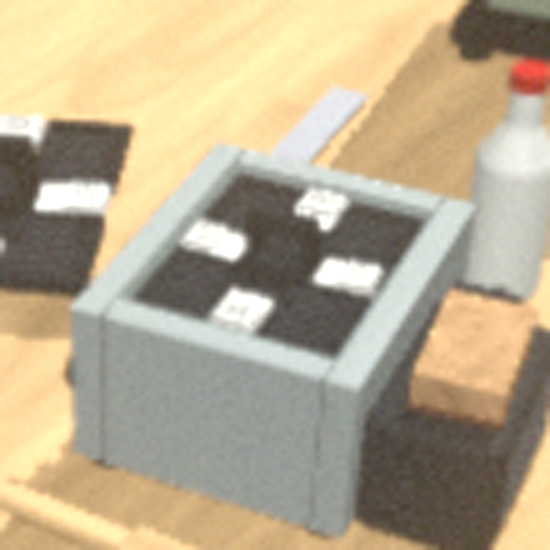

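View pics/k_top.png

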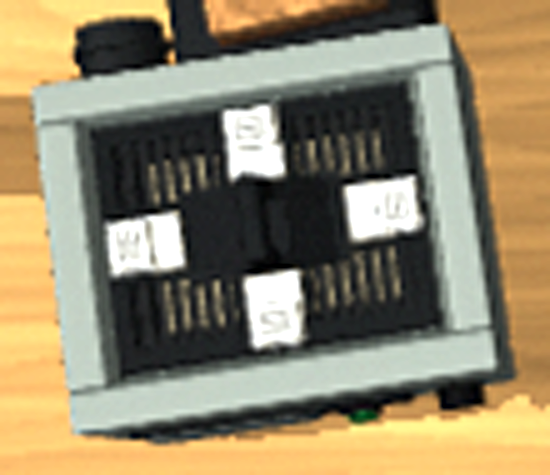

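View pics/k_top0.png

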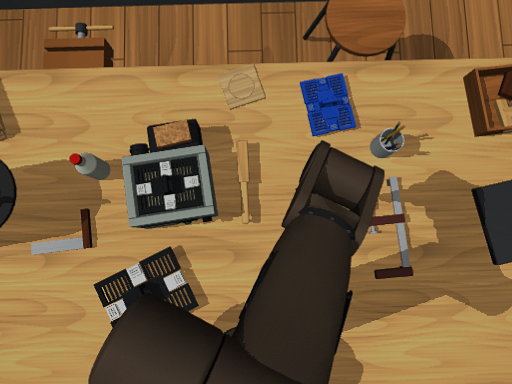

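All four tabs look flat in both views: top-crop (145,243), (252,142), (382,208), (273,310). The brush, square, bottle and tin are at their starting pixels. I'll triangulate the tab heights as a last check.

Run:
```python
from h import *
a=np.radians(7.6); ux=np.array([np.cos(a),np.sin(a)]); uy=np.array([-np.sin(a),np.cos(a)]); S=np.array([.5362,.2117])
def cents(n,tag):
    im=cv2.imread(f"pics/{tag}_{n}0.png"); hsv=cv2.cvtColor(im,cv2.COLOR_BGR2HSV)
    lo=110 if n=="top" else 140
    m=((hsv[...,2]>lo)&(hsv[...,1]<50)).astype(np.uint8); out={}
    inner=np.array([np.r_[S+sx*.068*ux+sy*.089*uy,.13] for sx,sy in((1,1),(1,-1),(-1,-1),(-1,1))])
    k=np.zeros_like(m); cv2.fillConvexPoly(k,np.round(proj(n,inner)).astype(int),1)
    N,l,st,ce=cv2.connectedComponentsWithStats(m*k,connectivity=4)
    for q in range(1,N):
        if st[q][4]>8:
            w=onz(n,[ce[q]],.132)[0,:2]-S; v=(w@ux,w@uy)
            nm=("rear" if v[0]>0 else "front") if abs(v[0])>abs(v[1]) else ("left" if v[1]>0 else "right")
            if nm not in out or st[q][4]>out[nm][1]: out[nm]=(ce[q],st[q][4],v)
    return out
T,Sd=cents("top","k"),cents("side","k")
for nm in("front","rear","left","right"):
    (o1,d1),(o2,d2)=ray("top",[T[nm][0]]),ray("side",[Sd[nm][0]])
    d1,d2=d1[0],d2[0]; s=np.linalg.lstsq(np.c_[d1,-d2],o2-o1,rcond=None)[0]
    X=(o1+s[0]*d1+o2+s[1]*d2)/2; w=X[:2]-S
    print(nm,np.round(X*1000,1),"unit xy",np.round([w@ux*1000,w@uy*1000],1),"gap",round(1000*np.linalg.norm(o1+s[0]*d1-o2-s[1]*d2),1),T[nm][1],Sd[nm][1])
g=lambda p,q:np.degrees(np.arctan2(*(np.array(p)-q)[::-1]))
P={k:onz("top",[T[k][0]],.132)[0,:2] for k in T}
print("centre",np.mean([P[k] for k in P],0),"yaw",g(P["rear"],P["front"]),g(P["left"],P["right"])-90)
```

```text
front [490.  206.1 130.3] unit xy [-46.6   0.6] gap 0.2 151 56
rear [584.9 218.6 129.9] unit xy [49.2  0.4] gap 1.5 138 57
left [529.7 279.4 131.8] unit xy [ 2.5 68. ] gap 4.5 154 49
right [545.9 145.7 128.4] unit xy [  0.9 -66.7] gap 0.4 150 58
centre [0.53669435 0.21162336] yaw 7.206685788273662 7.486905551776317
```

The left tab is the least clear, with a 4.5 mm ray gap and a smaller side blob, so I'll look at it closely.

Run:
```python
import cv2
im=cv2.imread("pics/k_side0.png"); cv2.imwrite("pics/k_z.png",cv2.convertScaleAbs(cv2.resize(im[138:184,264:336],None,fx=10,fy=10,interpolation=cv2.INTER_CUBIC),alpha=1.2))
```

```text
(no output)
```

View pics/k_z.png

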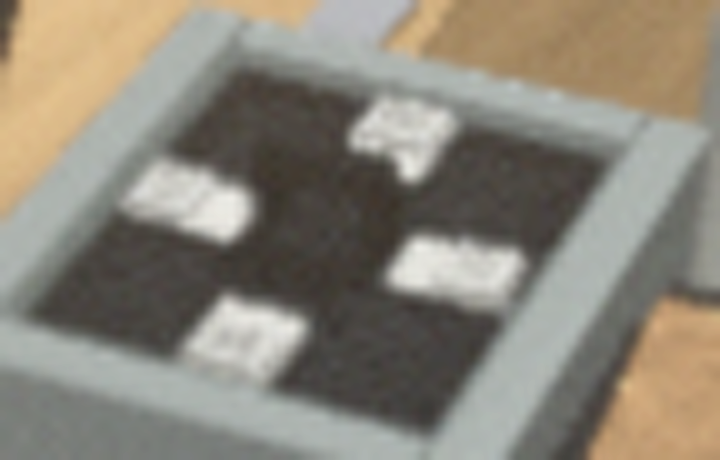

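The left tab at (405,130) is flat. Its inner corner is only hidden by the handle bar, which explains the smaller blob. Handing in.

Run:
```python
from cell import r
s=r.observe(); print(s["time_s"],s["contact_force"]); print(r.hand_in())
```

```text
18.475 [-0.45811723  0.36698359 -0.15365827]
the job is handed in; nothing more can be done
None
```

I put the smaller black cover back in the recess by its handle and pressed all four tabs (front, rear, left, right) with shut fingers. I then backed the arm clear and handed in at 18.5 s.

**Last checks:**
- **Cover position:** its centre measured (0.5367, 0.2116), within 1 mm of the measured seat. Its yaw was 7.2–7.5°, against 7.6° for the unit.
- **Tabs:** all four lie flat in both views after release, at a triangulated 128–132 mm, against about 131 mm expected.
- **Other things on the bench:** none looked moved. The arm hid part of the bar clamp and of the larger look-alike cover in the last top view.

**What disagreed:**
- **Seating height:** while I held it, the cover stopped about 2.5 mm higher than the grasp height predicted. I took this as an offset in the grip, since the tabs then pressed down to about the expected level.
- **Left tab:** its two camera rays missed each other by 4.5 mm. In a close-up the handle bar hides one of its corners in the side view, and the tab itself is flat.

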